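# Dock the marver block between its guide rails

## Robot

A 6-joint arm with a two-finger parallel gripper is mounted at the origin on a cart in front of the work surface, level with it; the furniture and walls round the work are solid. World frame = base frame: x ahead of the robot, y to its left, z up, the work surface at z = 0. Lengths are in m, angles in rad, forces in N, time in s.
With the tool pointing down it reaches from about 0.2 to 0.875 m from the base axis. Payload 3.4 kg.
Tool frame: the origin (TCP) lies between the finger pads; the fingertips stand 25 mm ahead of it and the grasp point (between the pads) lies 6 mm ahead of it; z points along the fingers, y is the direction in which the jaws open and shut (so a half turn about z gives the same grasp; the last joint's range is limited). The gripper opens to 94 mm and grips with 3 to 60 N. Pads are 16 mm wide; open, the fingers measure 119 mm over their backs; the gripper's body (75 mm by 177 mm) begins 78 mm behind the grasp point.
Start: joints at [-1.382, 0.276, 1.505, -0, 1.361, -0.121], TCP at [0.175, -0.548, 0.23] pointing down, gripper open.
Joint ranges: [-2.89, 2.89], [-0.75, 2.08], [0.22, 2.7], [-1.18, 4.32], [0.11, 2.71], [-2.7, 2.7]. Speed limits (rad/s): [2.57, 2.57, 3.14, 3.14, 3.14, 3.14].

## Interface

Orientations are given as a unit quaternion [w, x, y, z].
In Python, from cell import bot gives the robot as it stands.
- The arm moves only by the tool servo_tool, never from a script. Its argument "rows" is a list of rows, each an object with "fingers": the finger opening in mm, from 0 to 94; "dp": the shift along the world's x, y, z in mm, a list of three; "rotation": the turn, a rotation vector about the world's x, y, z in degrees, a list of three. A call has 1 to 8 rows; each row is the pose to reach, as a shift and turn from the pose commanded when the call began; what a row does not reach only later rows make up. A row lasts 1/10 s, in which the tool goes at most 50 mm and 8.59 degrees, less where a joint would pass 70% of its speed; a pose out of reach is approached as far as the arm can. A call with a gripper value outside its range is refused whole. The fingers move at their own pace and stop on an object; the grip force is fixed at half the most. Time passes only in rows, so rows that repeat a pose let the fingers close. It gives the time, the measured TCP pose, the force and the opening at its end, in the units of the state.
- bot.get_obs(): the state, without advancing time (a new reading comes with each control period).
- bot.snapshot(name): name is "side" or "top" or "wrist"; returns the picture (384x512x3 uint8, blue, green, red); there is no depth.
- bot.camera_params(name): a dict with "mtx" (3x3 intrinsics, pixels), "k1" (the pictures are not rectified: a ray, as slopes to the right and down, at radius r is drawn at 1 + k1 r^2 times it, then the intrinsics apply), "xyz" and "rotation" of the camera in the world. Camera axes: x right, y down, z forward; pixel columns grow to the right and rows downward; lengths in m; the calibration is good to about 2 mm. A picture is of the moment at which its call begins: read the wrist's pose just before it. camera_params takes no time and is no camera call; for the wrist camera it gives the pose at the moment of the call.
- bot.sign_off(): hands the job in, once; it reports no verdict.
The state is a dict: "clock": time; "q": joint angles; "qd": joint speeds; "effort": joint torques, N m; "eef_pos": TCP position; "eef_rot": TCP orientation; "wrist_force": force on the tool from outside, world axes, zero at the start; "torque": the same for the moment, N m; "width": finger opening in m.
Only numpy, scipy, OpenCV 4.12 (cv2) and the standard library are available. Lean on these libraries where they do the work, as an engineer would, in place of code of your own. Each camera call takes 0.05 s, during which the arm holds its last target.

## Task

Push the thick firebrick marver block that stands in front of the docking lane lengthwise into the lane between the two low aluminium rails until its leading end is up against the rubber pad at the far end, and leave it there. Only push it with the fingers, sliding it flat on the bench without lifting or tipping it; neither the block nor the robot may touch either rail, because the soft brick crumbles. Leave the amber jar, the iron burner cap and the roll of tape beside the lane where they are.

Things in the scene. Friction and masses are not known exactly. Their poses are not given: they have to be found in the camera images.
- marver_centre (a point): centre of the marver block: loose light firebrick block, 112 mm (its x) by 190 mm (its y, lengthwise) by 70 mm high, black graphite plate (90 x 166 mm) let into its top; brick sides upright to 57 mm. The point is 35 mm above the underside; z up. 0.75 to 1.0 kg; either end may lead. Starts in front of the lane's mouth, up to 25 mm to either side of its centre line, turned up to 0.16 rad
- marver: the same marver block; origin at the centre of its underside, on the bench
- lane: docking lane, fixed, place and direction vary. Origin on the bench in the middle of its mouth, between the rails' near ends; +y points into the lane (roughly to the robot's right), x across, z up. 136 mm wide between the rails (12 mm spare each side of the block); rails run from y = 0 to 150 mm. No floor: the block slides on the bench. Block home: its centre at x 0, y 60 mm, rear end 35 mm out of the mouth
- pad (a point): middle of the face of the black rubber pad (90 mm wide, 8 to 36 mm above the bench) that ends the lane, on a wooden cross-bar 40 mm high and 236 mm long; on the lane's centre line, 155 mm in from the mouth, 22 mm above the bench; axes as the lane's
- rail_a: one aluminium guide rail, 12 mm wide, 150 mm long, 30 mm high, fixed, on the -x side of the lane (lane frame); flat screw feet, 4 mm high, reach 31 mm outwards from its middle line. Origin at the middle of its underside, 74 mm from the lane's centre line, y along the lane. Must not be touched.
- rail_b: the other guide rail, the same, on the +x side of the lane (lane frame), feet outwards. Must not be touched.
- jar: small open amber jar, 57 mm across, 62 mm high, beside the lane; origin at the centre of its underside. Leave alone.
- cap: grey octagonal cast-iron burner cap with a knob, 72 mm across, 67 mm high, beside the lane; origin at the centre of its underside. Leave alone.
- tape: roll of masking tape lying flat, 75 mm across, 18 mm high, beyond the end of the lane; origin at the centre of its underside. Leave alone.

How it is judged:
At the end, for the whole second after the job is handed in: The marver block lies flat and at rest in the lane, lengthwise, between the rails, its leading end within 5 mm of the rubber pad (y of marver_centre in the frame of lane between 0.055 and 0.064 m and x of marver_centre in the frame of lane between -0.013 and 0.013 m and angle between the y axis of marver and the y axis of lane, either way round below 0.14 rad and height (world z) of marver below 0.004 m and angle between marver's own z axis and vertical below 0.04 rad and linear speed of marver below 0.01 m/s); the robot touches nothing.
It fails at once if the block or the robot touches a rail (contact force between any of rail_a, rail_b and anything else above 0.3 N).
It fails at once if the block is lifted or tipped (height (world z) of marver_centre above 0.043 m or angle between marver's own z axis and vertical above 0.08 rad).
It fails at once if the jar, the burner cap or the tape is moved more than 15 mm or tipped over (distance of any of jar, cap, tape from where it was at the start of the episode above 0.015 m or angle between any of jar, cap, tape's own z axis and vertical above 0.3 rad).
It also fails if it takes over 72 s, if anything falls off the work surface, if the arm or the gripper's body presses on something with over 40 N, if the wrist force passes 120 N, or if a joint passes its speed limit or range.

## Working session

There is one attempt and no reset: what is moved stays moved. The work goes in short steps, Python scripts to look and compute and a tool call to move; the robot and the scene stay as the last step left them, time stands still between calls to the robot, and variables do not carry over. Pictures are saved under pics/ and viewed, and the job is handed in when it is done.

Besides the shell and the picture viewer there is one more tool, called after "Emit:" as name(argument=value, ...), one argument or row to a line, values as JSON. servo_tool: Moves the arm, as the interface text tells. Its arguments: {"type":"object","properties":{"rows":{"type":"array","items":{"type":"object","properties":{"fingers":{"type":"number"},"dp":{"type":"array","items":{"type":"number"}},"rotation":{"type":"array","items":{"type":"number"}}}}}},"required":["rows"]}

```bash
mkdir -p pics
python3 - <<'E'
from cell import bot
import cv2
for n in ("side","top","wrist"):
    p=bot.camera_params(n); print(n,p)
    cv2.imwrite(f"pics/{n}0.png",bot.snapshot(n))
o=bot.get_obs(); print(o)
E
```

```text
side {'mtx': array([[443.56277113,   0.        , 257.30605212],
       [  0.        , 443.56277113, 189.84103496],
       [  0.        ,   0.        ,   1.        ]]), 'k1': -0.04770329896766085, 'xyz': array([ 0.65915655, -0.92846345,  0.81001499]), 'rotation': array([-0.41333736,  0.90879641,  0.0536413 , -0.01907697])}
top {'mtx': array([[400.53852645,   0.        , 252.91278887],
       [  0.        , 400.53852645, 192.75603834],
       [  0.        ,   0.        ,   1.        ]]), 'k1': -0.09828837586103766, 'xyz': array([ 0.43664534, -0.05892365,  1.02699334]), 'rotation': array([-0.03815622,  0.70855104, -0.70262213,  0.05311931])}
wrist {'mtx': array([[321.84985143,   0.        , 258.44605683],
       [  0.        , 321.84985143, 188.10324194],
       [  0.        ,   0.        ,   1.        ]]), 'k1': -0.025782878270771196, 'xyz': array([ 0.23837628, -0.52654464,  0.38483469]), 'rotation': array([ 0.0919521 ,  0.8028839 , -0.58506182, -0.06800675])}
{'clock': 0.15, 'q': array([-1.38199953e+00,  2.76431510e-01,  1.50575810e+00,  1.16233903e-05,
        1.36068335e+00, -1.21026872e-01]), 'qd': array([-0.00057896, -0.00338818, -0.00306647, -0.00153823, -0.00057512,
       -0.00098359]), 'effort': array([ 2.17484276e-04, -4.04928231e+01, -2.37431788e+01,  7.01490208e-02,
        3.15806817e-02, -8.31691409e-05]), 'eef_pos': array([ 0.17523053, -0.54728362,  0.22984738]), 'eef_rot': array([-6.39980301e-04,  9.88025123e-01,  1.54291758e-01, -1.60076451e-05]), 'wrist_force': array([-0.66612746, -0.49073236, -0.31721455]), 'torque': array([-0.00266164, -0.05558754, -0.01291045]), 'width': 0.09421998043622155}
```

View pics/side0.png

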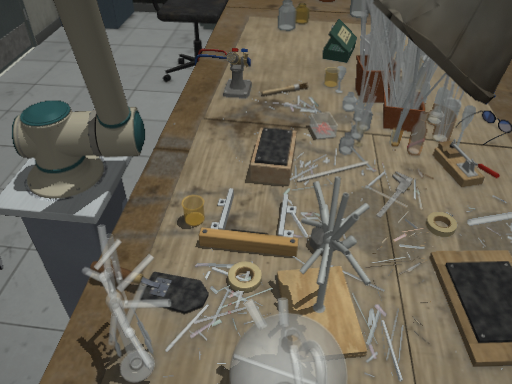

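View pics/top0.png

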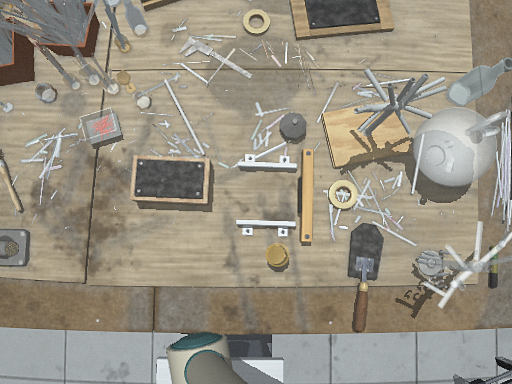

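View pics/wrist0.png

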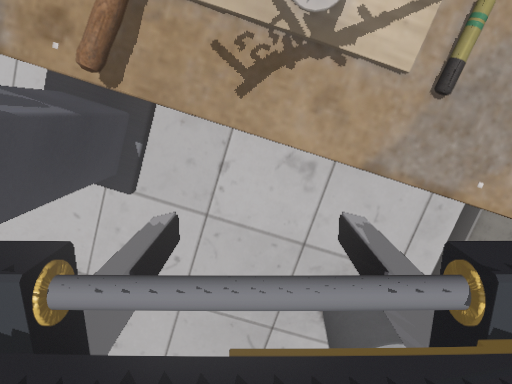

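```bash
cat > h.py <<'E'
import numpy as np, cv2
from scipy.spatial.transform import Rotation as R
from cell import bot
def rm(q): return R.from_quat([q[1],q[2],q[3],q[0]]).as_matrix()
def und(p,uv):
    d=np.array([p['k1'],0,0,0,0.])
    return cv2.undistortPointsIter(np.array(uv,float).reshape(-1,1,2),p['mtx'],d,None,None,(3,50,1e-10)).reshape(-1,2)
def toplane(p,uv,z):
    n=und(p,uv); d=np.c_[n,np.ones(len(n))]@rm(p['rotation']).T
    t=(z-p['xyz'][2])/d[:,2]
    return (p['xyz']+d*t[:,None])[:,:2]
def proj(p,X):
    Rm=rm(p['rotation']); X=np.atleast_2d(np.array(X,float))
    rv=cv2.Rodrigues(Rm.T)[0]; t=-Rm.T@p['xyz']
    return cv2.projectPoints(X,rv,t,p['mtx'],np.array([p['k1'],0,0,0,0.]))[0].reshape(-1,2)
E
python3 - <<'E'
import cv2
a=cv2.imread('pics/top0.png')
cv2.imwrite('pics/t_a.png',cv2.resize(a[135:255,120:230],None,fx=6,fy=5,interpolation=cv2.INTER_CUBIC)[:600,:])
cv2.imwrite('pics/t_b.png',cv2.resize(a[140:250,225:325],None,fx=5,fy=5,interpolation=cv2.INTER_CUBIC))
b=cv2.imread('pics/side0.png')
cv2.imwrite('pics/s_b.png',cv2.resize(b[115:260,190:310],None,fx=4,fy=4,interpolation=cv2.INTER_CUBIC))
E
```

```text
(no output)
```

View pics/t_a.png

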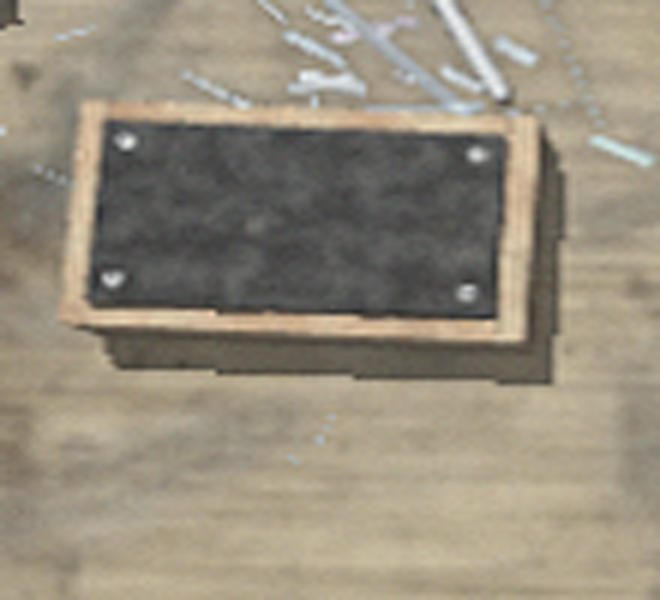

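View pics/t_b.png

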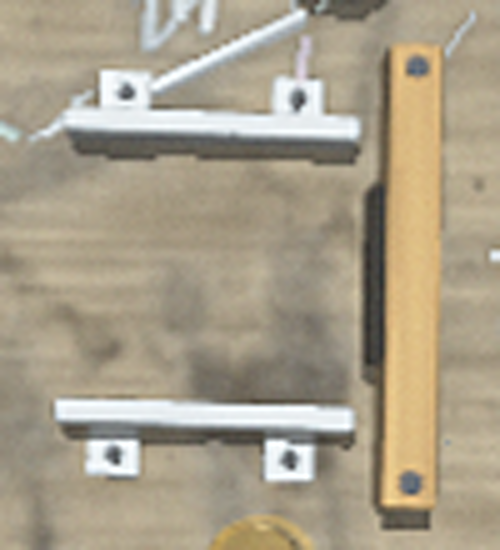

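View pics/s_b.png

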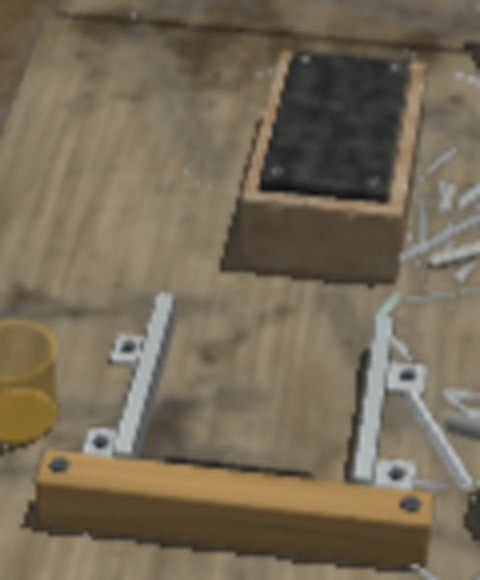

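```bash
cat > m.py <<'E'
from h import *
def rectfit(p,mask,z,roi):
    m=np.zeros_like(mask); x0,y0,x1,y1=roi; m[y0:y1,x0:x1]=mask[y0:y1,x0:x1]
    n,l,s,c=cv2.connectedComponentsWithStats(m.astype(np.uint8))
    k=1+np.argmax(s[1:,4]); yy,xx=np.where(l==k)
    cs=cv2.findContours((l==k).astype(np.uint8),0,cv2.CHAIN_APPROX_NONE)[0][0].reshape(-1,2)
    P=toplane(p,np.c_[xx,yy],z)
    c=P.mean(0)
    r=cv2.minAreaRect((toplane(p,cs,z)*1000).astype(np.float32))
    C=np.cov((P-c).T); w,V=np.linalg.eigh(C); a=V[:,1]
    # extents from moments of a uniform rectangle
    return c, np.array(r[0])/1000, np.sort(r[1]), a*(-np.sign(a[np.argmax(abs(a))])), np.sqrt(12*w)*1000, s[k,4] if k<len(s) else 0
def block(n,img,roi):
    p=bot.camera_params(n); hsv=cv2.cvtColor(img,cv2.COLOR_BGR2HSV)
    m=(hsv[...,2]<100)
    m=cv2.morphologyEx(m.astype(np.uint8),cv2.MORPH_CLOSE,np.ones((3,3)))
    m=cv2.morphologyEx(m,cv2.MORPH_OPEN,np.ones((3,3)))
    return rectfit(p,m,0.07,roi)
E
python3 - <<'E'
from m import *
t=cv2.imread('pics/top0.png'); s=cv2.imread('pics/side0.png')
print('pl top',block('top',t,(125,145,215,196+4)))
print('pl side',block('side',s,(245,118,300,170)))
for n,img,rois in (('top',t,dict(A=(235,158,300,168),B=(232,217,300,229),bar=(298,145,316,246))),('side',s,dict(B=(215,186,236,232),A=(275,190,292,240),bar=(195,225,300,250)))):
    p=bot.camera_params(n); h=cv2.cvtColor(img,cv2.COLOR_BGR2HSV)
    for k,r in rois.items():
        m=((h[...,1]<50)&(h[...,2]>185)) if k!='bar' else ((h[...,1]>85)&(h[...,2]>175))
        print(n,k,*[np.round(v,4) for v in rectfit(p,m,.04 if k=='bar' else .03,r)])
        # debug
        q=img.copy(); q[m]=(0,0,255)
        cv2.imwrite(f'pics/mask_{n}_{"bar" if k=="bar" else "r"}.png',cv2.resize(q[110:265,120:325] if n=='top' else q[110:260,180:315],None,fx=3.8,fy=3.8,interpolation=0))
E
```

```text
pl top (array([0.59221543, 0.12387159]), array([0.59305566, 0.12428492]), array([ 90.95414734, 164.26008606]), array([-0.03456434, -0.99940247]), array([ 89.46935545, 160.81854628]), np.int32(2427))
pl side (array([0.59162816, 0.1397639 ]), array([0.59169153, 0.1408672 ]), array([166.7376709 , 238.72106934]), array([ 0.08437676, -0.99643392]), array([124.42264038, 232.52142183]), np.int32(1515))
top A [ 0.6428 -0.1134] [ 0.6452 -0.1113] [ 23.3474 154.9748] [-0.0146 -0.9999] [ 19.8088 157.9233] 347
top B [ 0.4925 -0.1121] [ 0.4925 -0.1116] [ 10.5416 147.4279] [-0.0277 -0.9996] [ 10.4823 149.0729] 252
top bar [ 0.5621 -0.2147] [ 0.5636 -0.215 ] [ 25.7917 230.3587] [-0.9996  0.0268] [ 25.9755 223.1976] 895
side B [ 0.4874 -0.1694] [ 0.4874 -0.1694] [0.     3.4793] [ 0.1755 -0.9845] [   nan 8.5226] 2
side A [ 0.649  -0.1042] [ 0.649  -0.1042] [0. 0.] [nan nan] [nan nan] 1
side bar [ 0.5423 -0.2192] [ 0.5429 -0.2194] [  6.5049 141.5799] [-0.9995  0.0304] [  6.0152 132.085 ] 107m.py:12: RuntimeWarning: invalid value encountered in sqrt
  return c, np.array(r[0])/1000, np.sort(r[1]), a*(-np.sign(a[np.argmax(abs(a))])), np.sqrt(12*w)*1000, s[k,4] if k<len(s) else 0
m.py:10: RuntimeWarning: Degrees of freedom <= 0 for slice
  C=np.cov((P-c).T); w,V=np.linalg.eigh(C); a=V[:,1]
  c *= np.true_divide(1, fact)
  c *= np.true_divide(1, fact)
```

Run:
```python
from h import *
def full(pts,o,s): return (np.array(pts,float)+.5)/s-.5+np.array(o)
pt=bot.camera_params('top'); ps=bot.camera_params('side')
T=lambda pts,z: print(np.round(toplane(pt,full(pts,(225,140),5),z),4).tolist())
S=lambda pts,z: print(np.round(toplane(ps,full(pts,(190,115),4),z),4).tolist())
print('bolts');T([(417,66),(410,483)],.04);S([(410,504),(59,466)],.04)
print('railA');T([(65,110),(360,117),(360,138),(67,132)],.03)
print('railB');T([(57,399),(354,408),(354,430),(57,422)],.03)
S([(377,313),(391,314),(373,478),(355,475)],.03)
S([(158,293),(173,295),(133,453),(116,450)],.03)
print('plate bolts')
f=full
P=toplane(pt,(np.array([(125,142),(478,154),(467,293),(112,278)])+.5)/[6,5]-.5+[120,135],.07);print(P,P.mean(0))
print(ps['xyz'])
P=toplane(ps,f([(305,60),(398,67),(373,182),(275,172)],(190,115),4),.07);print(P,P.mean(0))
```

```text
bolts
[[0.6684, -0.2183], [0.4583, -0.2125]]
[[0.6679, -0.2204], [0.4583, -0.2155]]
railA
[[0.6456, -0.0402], [0.6437, -0.1903], [0.6329, -0.1902], [0.6342, -0.0414]]
railB
[[0.499, -0.038], [0.4957, -0.1862], [0.4847, -0.1862], [0.4876, -0.0381]]
[[0.6368, -0.0431], [0.6461, -0.043], [0.6447, -0.1929], [0.6338, -0.1917]]
[[0.4894, -0.0412], [0.4997, -0.0419], [0.4982, -0.19], [0.4875, -0.1888]]
plate bolts
[[0.63155024 0.19616235]
 [0.62680508 0.05209786]
 [0.55867207 0.05480354]
 [0.5645692  0.19840422]] [0.59539915 0.12536699]
[ 0.65915655 -0.92846345  0.81001499]
[[0.56460965 0.19161856]
 [0.63465819 0.1911867 ]
 [0.62596657 0.04698408]
 [0.55780704 0.04980823]] [0.59576036 0.11989939]
```

Emit:
servo_tool(
  rows=[
    {"fingers": 70,"dp": [0,0,50],"rotation": [0,0,8]},
    {"fingers": 70,"dp": [0,20,95],"rotation": [0,0,16]},
    {"fingers": 70,"dp": [30,50,125],"rotation": [0,0,24]},
    {"fingers": 70,"dp": [65,85,130],"rotation": [0,0,32]},
    {"fingers": 70,"dp": [100,120,130],"rotation": [0,0,40]},
    {"fingers": 70,"dp": [135,155,130],"rotation": [0,0,48]},
    {"fingers": 70,"dp": [170,190,130],"rotation": [0,0,56]},
    {"fingers": 70,"dp": [205,220,130],"rotation": [0,0,64]},
  ],
)

```text
clock: 0.95
eef_pos: [0.3812, -0.3255, 0.3606]
eef_rot: [0.0, 0.754, 0.657, 0.0]
wrist_force: [-1.2, -1.2, 0.1]
width: 0.0703
```

Emit:
servo_tool(
  rows=[
    {"fingers": 70,"dp": [35,30,0],"rotation": [0,0,4]},
    {"fingers": 70,"dp": [70,60,0],"rotation": [0,0,7]},
    {"fingers": 70,"dp": [105,90,0],"rotation": [0,0,7]},
    {"fingers": 70,"dp": [140,120,0],"rotation": [0,0,7]},
    {"fingers": 70,"dp": [175,150,0],"rotation": [0,0,7]},
    {"fingers": 70,"dp": [187,160,0],"rotation": [0,0,7]},
    {"fingers": 70,"dp": [187,160,0],"rotation": [0,0,7]},
    {"fingers": 70,"dp": [187,160,0],"rotation": [0,0,7]},
  ],
)

```text
clock: 1.75
eef_pos: [0.5664, -0.1684, 0.3602]
eef_rot: [-0.0, 0.715, 0.699, -0.001]
wrist_force: [-0.1, -0.2, 0.5]
width: 0.0701
```

Run:
```python
from h import *
p=bot.camera_params('wrist'); im=bot.snapshot('wrist')
import pickle; pickle.dump(p,open('w1.pkl','wb'))
o=bot.get_obs();print(o['eef_pos'],o['eef_rot'],o['qd'].max(),p['xyz'],rm(p['rotation'])[:,2])
cv2.imwrite('pics/w1.png',im); cv2.imwrite('pics/w1b.png',cv2.resize(im,(800,600)))
```

```text
[ 0.56613753 -0.16876456  0.36047467] [-9.91465578e-05  7.15221214e-01  6.98897818e-01 -6.66661240e-04] 0.003966505167631337 [ 0.56905127 -0.10198492  0.51522963] [-0.00686863 -0.22765721 -0.97371711]
```

View pics/w1b.png

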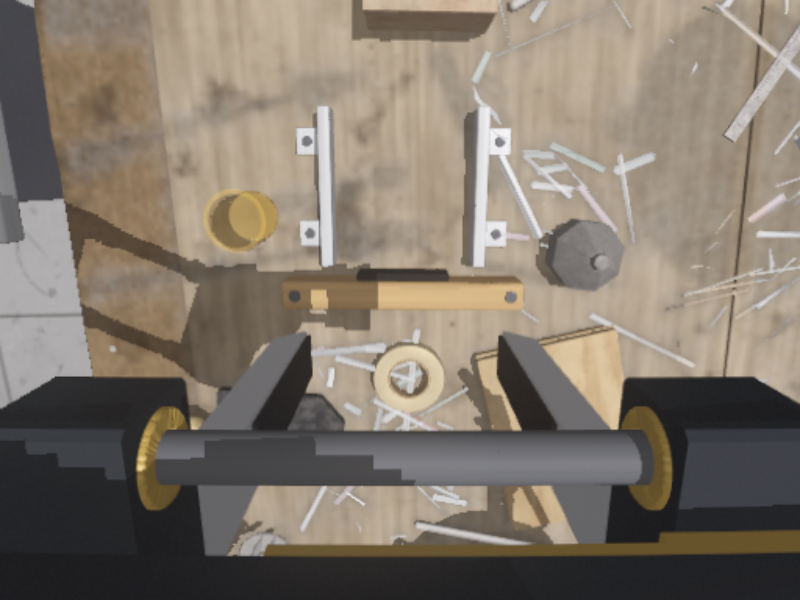

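Emit:
servo_tool(
  rows=[
    {"fingers": 70,"dp": [0,40,0],"rotation": [0,0,0]},
    {"fingers": 70,"dp": [0,80,0],"rotation": [0,0,0]},
    {"fingers": 70,"dp": [0,120,0],"rotation": [0,0,0]},
    {"fingers": 70,"dp": [0,150,0],"rotation": [0,0,0]},
    {"fingers": 70,"dp": [0,150,0],"rotation": [0,0,0]},
    {"fingers": 70,"dp": [0,150,0],"rotation": [0,0,0]},
  ],
)

```text
clock: 2.4
eef_pos: [0.5665, -0.019, 0.361]
eef_rot: [0.001, 0.715, 0.699, -0.0]
wrist_force: [0.2, -0.8, -0.1]
width: 0.0702
```

Run:
```python
from h import *
p=bot.camera_params('wrist'); im=bot.snapshot('wrist')
import pickle; pickle.dump(p,open('w2.pkl','wb'))
o=bot.get_obs();print(o['eef_pos'],o['eef_rot'],p['xyz'])
cv2.imwrite('pics/w2.png',im); cv2.imwrite('pics/w2b.png',cv2.resize(im,(800,600)))
```

```text
[ 0.56676091 -0.01946995  0.36085016] [ 6.53501520e-04  7.15424090e-01  6.98690088e-01 -3.24219097e-04] [0.56886278 0.04745999 0.51603282]
```

View pics/w2b.png

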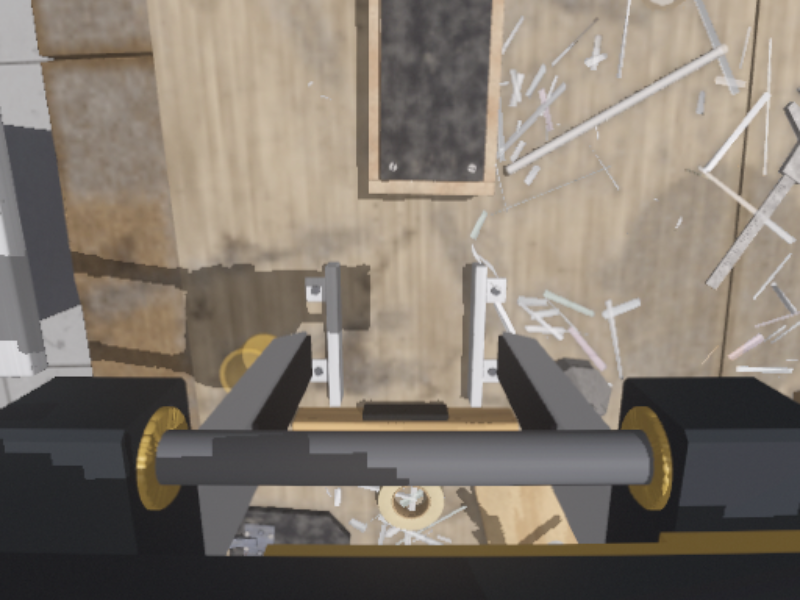

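Run:
```python
import cv2
a=cv2.imread('pics/w1.png')
cv2.imwrite('pics/w1z.png',cv2.resize(a[60:205,175:345],None,fx=4,fy=4,interpolation=cv2.INTER_CUBIC))
a=cv2.imread('pics/w2.png')
cv2.imwrite('pics/w2z.png',cv2.resize(a[0:135,225:335],None,fx=4,fy=4,interpolation=cv2.INTER_CUBIC))
```

```text
(no output)
```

View pics/w1z.png

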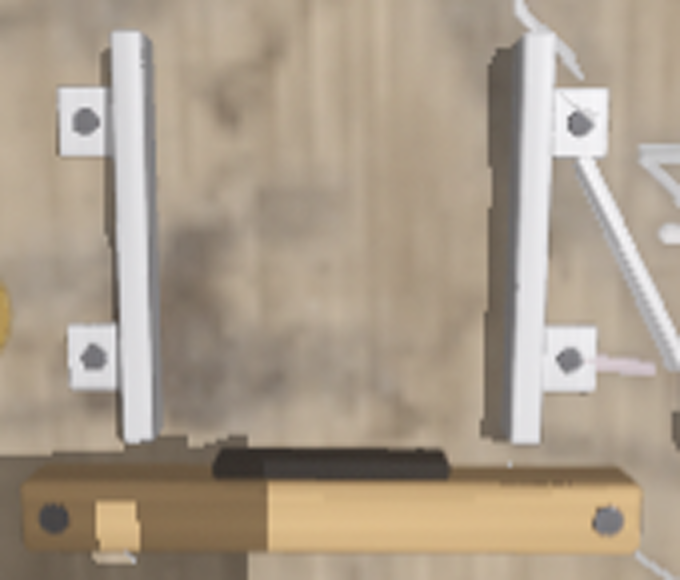

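View pics/w2z.png

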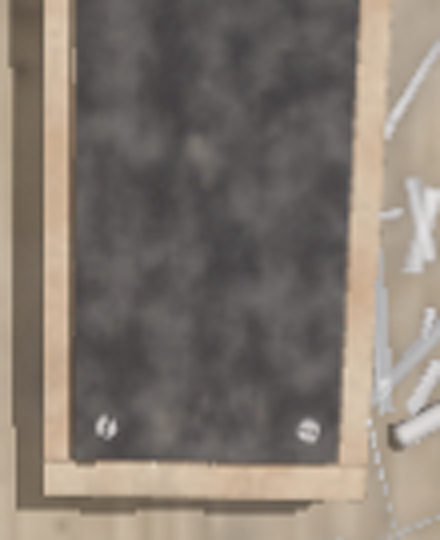

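```bash
cat > lane.py <<'E'
from h import *
import pickle
f=lambda pts,o,s=4:(np.array(pts,float)+.5)/s-.5+np.array(o)
if __name__=='__main__':
    p=pickle.load(open('w1.pkl','rb')); o=(175,60)
    P=toplane(p,f([(86,122),(580,123),(93,357),(569,358)],o),.005); print('feet',P.round(4).tolist())
    print('mids',P[:2].mean(0),P[2:].mean(0), (P[2:].mean(0)-P[:2].mean(0)), 'B',P[2]-P[0],'A',P[3]-P[1], 'widths',np.linalg.norm(P[1]-P[0]),np.linalg.norm(P[3]-P[2]))
    B=toplane(p,f([(54,518),(608,521)],o),.04); print('bar',B.tolist(),B.mean(0),B[1]-B[0])
    print('railtops near B,A',toplane(p,f([(111,32),(142,32),(525,34),(555,34)],o),.03).round(4).tolist())
    print('railtops far',toplane(p,f([(124,441),(154,441),(510,442),(540,442)],o),.03).round(4).tolist())
    print('pad top',toplane(p,f([(219,450),(443,450)],o),.036).round(4).tolist())
    p=pickle.load(open('w2.pkl','rb')); o=(225,0)
    print('block screws',toplane(p,f([(106,427),(309,431)],o),.07).round(4).tolist())
    print('plate corners',toplane(p,f([(71,459),(342,463)],o),.07).round(4).tolist())
    print('plate edges at top',toplane(p,f([(77,2),(358,2)],o),.07).round(4).tolist())
E
python3 lane.py
```

```text
feet [[0.4736, -0.0659], [0.6618, -0.0702], [0.4707, -0.1555], [0.6593, -0.1597]]
mids [ 0.56771132 -0.06805999] [ 0.56503488 -0.1576022 ] [-0.00267644 -0.08954221] B [-0.00283331 -0.089562  ] A [-0.00251957 -0.08952243] widths 0.188312398819927 0.1886251614943529
bar [[0.45878695548765486, -0.21253882344254726], [0.6692120470422397, -0.21794279661903512]] [ 0.5639995  -0.21524081] [ 0.21042509 -0.00540397]
railtops near B,A [[0.4891, -0.0369], [0.5002, -0.0372], [0.637, -0.0407], [0.6478, -0.0409]]
railtops far [[0.4854, -0.1852], [0.4969, -0.1854], [0.633, -0.1886], [0.6444, -0.1888]]
pad top [[0.5222, -0.1883], [0.6069, -0.19]]
block screws [[0.5592, 0.056], [0.6275, 0.0532]]
plate corners [[0.5471, 0.0457], [0.6388, 0.0425]]
plate edges at top [[0.5535, 0.1868], [0.6422, 0.1851]]
```

Run:
```python
from h import *
import pickle
p=pickle.load(open('w2.pkl','rb'))
print(toplane(p,np.array([(505,170),(725,50),(615,110)])*.64,.005))
import cv2
p=bot.camera_params('top')
print(proj(p,[[.675,.135,.02],[.675,.0875,.02],[.675,.1825,.02],[.58,.26,.02]]))
a=cv2.imread('pics/top0.png');cv2.imwrite('pics/t_c.png',cv2.resize(a[90:250,60:230],None,fx=4,fy=3.7,interpolation=2)[:600])
```

```text
[[0.66908284 0.05131088]
 [0.87706897 0.1594503 ]
 [0.77473521 0.10612797]]
[[169.74272805 150.53972813]
 [188.14818509 150.68736256]
 [151.40943115 150.41074144]
 [119.7568466  186.62361529]]
```

View pics/t_c.png

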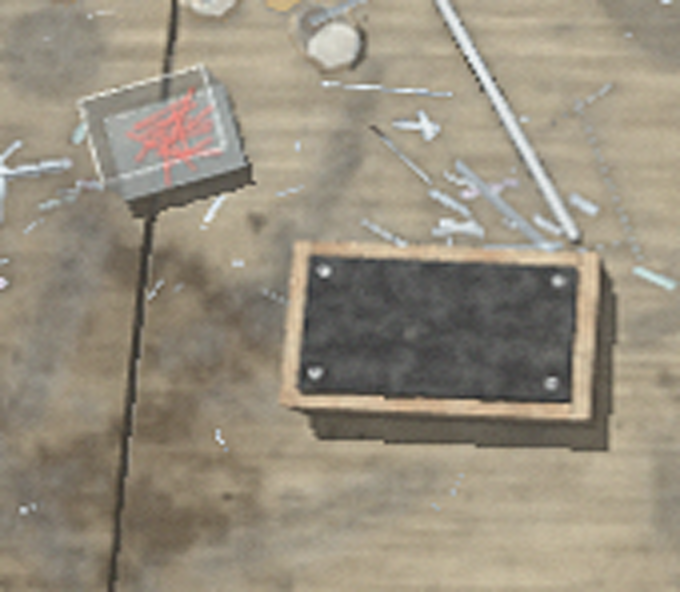

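Emit:
servo_tool(
  rows=[
    {"fingers": 70,"dp": [18,25,0],"rotation": [0,0,8.5]},
    {"fingers": 70,"dp": [36,50,0],"rotation": [0,0,17]},
    {"fingers": 70,"dp": [54,75,0],"rotation": [0,0,25.5]},
    {"fingers": 70,"dp": [72,100,0],"rotation": [0,0,34]},
    {"fingers": 70,"dp": [90,125,0],"rotation": [0,0,42.5]},
    {"fingers": 70,"dp": [108,153,0],"rotation": [0,0,51]},
    {"fingers": 70,"dp": [108,153,0],"rotation": [0,0,59.5]},
    {"fingers": 70,"dp": [108,153,0],"rotation": [0,0,68]},
  ],
)

```text
clock: 3.25
eef_pos: [0.6763, 0.1337, 0.3594]
eef_rot: [-0.001, 0.199, 0.98, -0.001]
wrist_force: [0.5, 0.3, 0.5]
width: 0.0702
```

Emit:
servo_tool(
  rows=[
    {"fingers": 70,"dp": [0,0,0],"rotation": [0,0,8.5]},
    {"fingers": 70,"dp": [0,0,0],"rotation": [0,0,17]},
    {"fingers": 70,"dp": [0,0,0],"rotation": [0,0,21.8]},
    {"fingers": 70,"dp": [0,0,-40],"rotation": [0,0,21.8]},
    {"fingers": 70,"dp": [0,0,-80],"rotation": [0,0,21.8]},
    {"fingers": 70,"dp": [0,0,-120],"rotation": [0,0,21.8]},
    {"fingers": 70,"dp": [0,0,-150],"rotation": [0,0,21.8]},
    {"fingers": 70,"dp": [0,0,-150],"rotation": [0,0,21.8]},
  ],
)

```text
clock: 4.05
eef_pos: [0.6727, 0.1325, 0.2051]
eef_rot: [-0.005, 0.014, 1.0, -0.001]
wrist_force: [-0.6, 0.9, -1.7]
width: 0.0701
```

Run:
```python
from h import *
p=bot.camera_params('wrist'); im=bot.snapshot('wrist')
import pickle; pickle.dump(p,open('w3.pkl','wb'))
o=bot.get_obs();print(o['eef_pos'],o['eef_rot'],R.from_quat(np.roll(o['eef_rot'],-1)).as_matrix()[:,0],o['clock'],o['q'])
cv2.imwrite('pics/w3.png',im); cv2.imwrite('pics/w3b.png',cv2.resize(im,(800,600)))
```

```text
[0.67452194 0.13294819 0.20839487] [-2.41241510e-03  1.39069826e-02  9.99900226e-01 -5.59998938e-04] [-0.99960155  0.02781389  0.00480877] 4.1 [ 9.38053181e-02  4.60523535e-01  1.27139342e+00 -6.02144727e-04
  1.41459300e+00 -1.44908092e+00]
```

View pics/w3b.png

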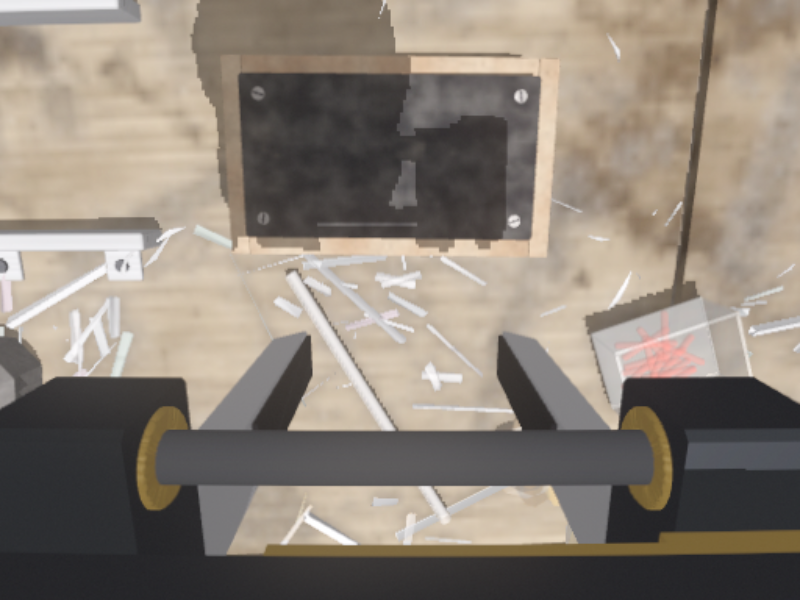

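Run:
```python
from h import *
import pickle
p=pickle.load(open('w3.pkl','rb'))
P=toplane(p,np.array([(258,93),(521,96),(514,221),(263,218)])*.64-.18,.07);print(P.round(4).tolist(),P.mean(0))
print('top edge far/near mid',toplane(p,np.array([(395,250),(390,258)])*.64,.057))
print(toplane(p,np.array([(296,273),(390,430)])*.64,.004))
```

```text
[[0.5594, 0.0562], [0.565, 0.2001], [0.633, 0.1975], [0.6274, 0.0533]] [0.59617404 0.12675071]
top edge far/near mid [[0.6497909  0.12843836]
 [0.65460845 0.12524266]]
[[0.67147468 0.05528298]
 [0.79664933 0.11904078]]
```

Emit:
servo_tool(
  rows=[
    {"fingers": 70,"dp": [0,0,-40],"rotation": [0,0,0]},
    {"fingers": 70,"dp": [0,0,-80],"rotation": [0,0,0]},
    {"fingers": 70,"dp": [0,0,-115],"rotation": [0,0,0]},
    {"fingers": 70,"dp": [0,0,-135],"rotation": [0,0,0]},
    {"fingers": 70,"dp": [0,0,-150],"rotation": [0,0,0]},
    {"fingers": 70,"dp": [0,0,-160],"rotation": [0,0,0]},
    {"fingers": 70,"dp": [0,0,-165],"rotation": [0,0,0]},
    {"fingers": 70,"dp": [0,0,-165],"rotation": [0,0,0]},
  ],
)

```text
clock: 4.9
eef_pos: [0.6759, 0.1352, 0.0461]
eef_rot: [0.001, 0.013, 1.0, 0.0]
wrist_force: [0.4, 1.3, -0.2]
width: 0.0697
```

Emit:
servo_tool(
  rows=[
    {"fingers": 70,"dp": [-6,0,0],"rotation": [0,0,0]},
    {"fingers": 70,"dp": [-11,0,0],"rotation": [0,0,0]},
    {"fingers": 70,"dp": [-15,0,0],"rotation": [0,0,0]},
    {"fingers": 70,"dp": [-19,0,0],"rotation": [0,0,0]},
    {"fingers": 70,"dp": [-23,0,0],"rotation": [0,0,0]},
    {"fingers": 70,"dp": [-27,0,0],"rotation": [0,0,0]},
    {"fingers": 70,"dp": [-30,0,0],"rotation": [0,0,0]},
    {"fingers": 70,"dp": [-30,0,0],"rotation": [0,0,0]},
  ],
)

```text
clock: 5.7
eef_pos: [0.647, 0.1354, 0.0465]
eef_rot: [0.002, 0.013, 1.0, 0.0]
wrist_force: [5.1, -0.7, 1.0]
width: 0.0703
```

Run:
```python
from h import *
p=bot.camera_params('wrist'); im=bot.snapshot('wrist')
import pickle; pickle.dump(p,open('w4.pkl','wb'))
o=bot.get_obs();print(o['eef_pos'],o['wrist_force'],R.from_quat(np.roll(o['eef_rot'],-1)).as_matrix()[:,0],o['clock'])
cv2.imwrite('pics/w4.png',im); cv2.imwrite('pics/w4b.png',cv2.resize(im,(800,600)))
```

```text
[0.64702386 0.13541377 0.04647413] [5.1351378  0.07337941 1.03843897] [-0.99967622  0.02508256 -0.00427941] 5.75
```

View pics/w4b.png

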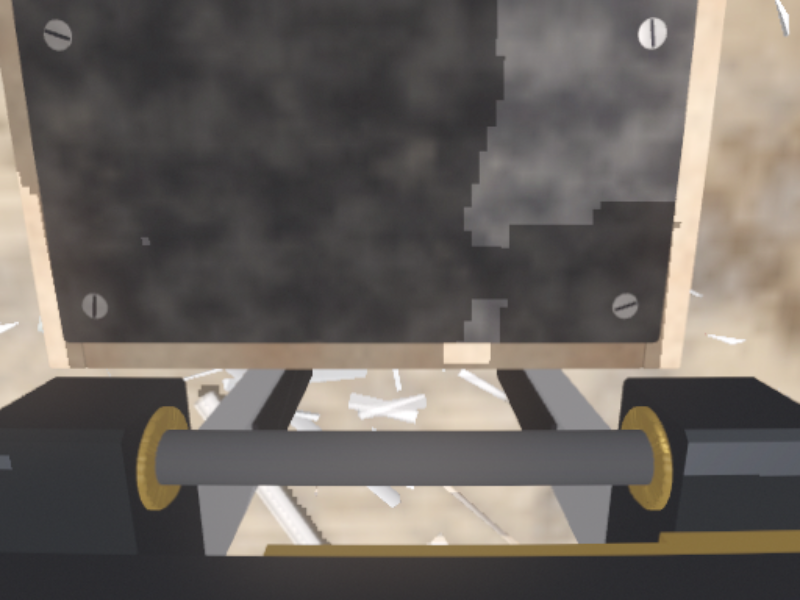

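```bash
cat > blk.py <<'E'
from h import *
import pickle
def blk(f,pts,sc=.64):
    p=pickle.load(open(f,'rb'))
    P=toplane(p,(np.array(pts)+.5)*sc-.5,.07);c=P.mean(0)
    d=(P[0]+P[3]-P[1]-P[2]);d/=np.linalg.norm(d)
    print('c',c.round(4),'dir',d.round(4),'laneoff x',round((c[0]-(.5686+.027*(c[1]+.039)))*1000,1),'mm', 'sides',np.linalg.norm(P[0]-P[1]),np.linalg.norm(P[1]-P[2]))
E
python3 - <<'E'
from blk import *
blk('w4.pkl',[(58,35),(652,33),(625,306),(95,306)])
blk('w3.pkl',[(258,93),(521,96),(514,221),(263,218)])
E
```

```text
c [0.582  0.1258] dir [-0.0233 -0.9997] laneoff x 9.0 mm sides 0.1441721961852896 0.0682081108877656
c [0.5962 0.1268] dir [-0.0386 -0.9993] laneoff x 23.1 mm sides 0.1440392740560709 0.06804500932805894
```

Emit:
servo_tool(
  rows=[
    {"fingers": 70,"dp": [-3,0,0],"rotation": [0,0,0]},
    {"fingers": 70,"dp": [-6,0,0],"rotation": [0,0,0]},
    {"fingers": 70,"dp": [-8,0,0],"rotation": [0,0,0]},
    {"fingers": 70,"dp": [-9,0,0],"rotation": [0,0,0]},
    {"fingers": 70,"dp": [-9,0,0],"rotation": [0,0,0]},
  ],
)

```text
clock: 6.25
eef_pos: [0.6385, 0.1353, 0.0465]
eef_rot: [0.002, 0.013, 1.0, 0.0]
wrist_force: [5.6, -0.6, 0.3]
width: 0.07
```

Run:
```python
from h import *
p=bot.camera_params('wrist'); im=bot.snapshot('wrist')
import pickle; pickle.dump(p,open('w5.pkl','wb'))
o=bot.get_obs();print(o['eef_pos'],o['wrist_force'],R.from_quat(np.roll(o['eef_rot'],-1)).as_matrix()[:,0],o['clock'])
cv2.imwrite('pics/w5.png',im); cv2.imwrite('pics/w5b.png',cv2.resize(im,(800,600)))
```

```text
[0.63847039 0.13531706 0.04647278] [ 6.01440011 -0.10916455  0.36177042] [-0.9996732   0.02510844 -0.0048018 ] 6.3
```

View pics/w5b.png

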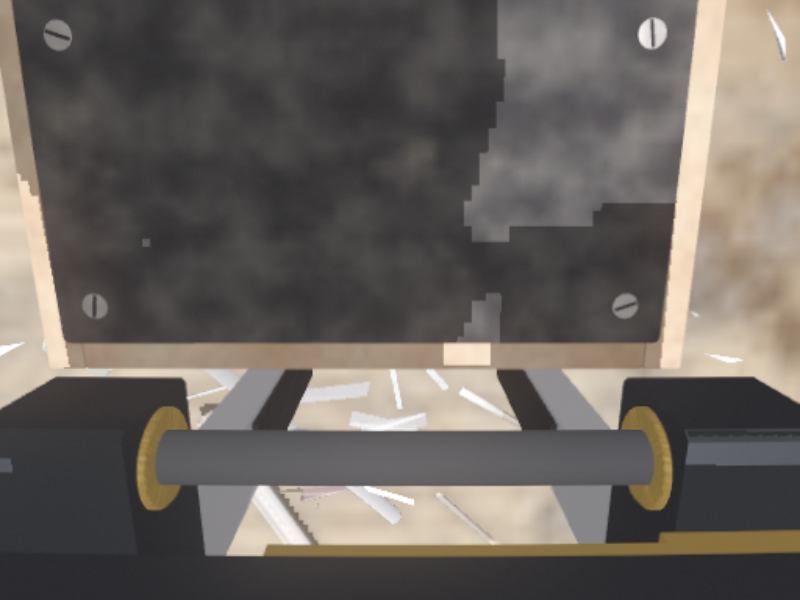

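Emit:
servo_tool(
  rows=[
    {"fingers": 70,"dp": [8,0,0],"rotation": [0,0,0]},
    {"fingers": 70,"dp": [22,0,0],"rotation": [0,0,0]},
    {"fingers": 70,"dp": [25,0,30],"rotation": [0,0,0]},
    {"fingers": 70,"dp": [25,0,75],"rotation": [0,0,0]},
    {"fingers": 70,"dp": [25,0,120],"rotation": [0,0,0]},
    {"fingers": 70,"dp": [20,20,150],"rotation": [0,0,-8]},
    {"fingers": 70,"dp": [5,45,155],"rotation": [0,0,-16]},
    {"fingers": 70,"dp": [-10,70,155],"rotation": [0,0,-24]},
  ],
)

```text
clock: 7.1
eef_pos: [0.6256, 0.2057, 0.202]
eef_rot: [-0.0, 0.224, 0.975, 0.0]
wrist_force: [1.0, -0.4, -0.4]
width: 0.0702
```

Emit:
servo_tool(
  rows=[
    {"fingers": 70,"dp": [-10,20,0],"rotation": [0,0,-8]},
    {"fingers": 70,"dp": [-20,40,0],"rotation": [0,0,-16]},
    {"fingers": 70,"dp": [-30,55,0],"rotation": [0,0,-24]},
    {"fingers": 70,"dp": [-40,55,0],"rotation": [0,0,-32]},
    {"fingers": 70,"dp": [-49,55,0],"rotation": [0,0,-40]},
    {"fingers": 70,"dp": [-49,55,0],"rotation": [0,0,-48]},
    {"fingers": 70,"dp": [-49,55,0],"rotation": [0,0,-56]},
    {"fingers": 70,"dp": [-49,55,0],"rotation": [0,0,-64]},
  ],
)

```text
clock: 7.9
eef_pos: [0.5756, 0.2599, 0.1998]
eef_rot: [-0.001, 0.706, 0.709, -0.002]
wrist_force: [-0.3, -0.5, -0.5]
width: 0.0698
```

Emit:
servo_tool(
  rows=[
    {"fingers": 70,"dp": [0,0,0],"rotation": [0,0,-2]},
    {"fingers": 70,"dp": [0,0,-40],"rotation": [0,0,-2.1]},
    {"fingers": 70,"dp": [0,0,-80],"rotation": [0,0,-2.1]},
    {"fingers": 70,"dp": [0,0,-115],"rotation": [0,0,-2.1]},
    {"fingers": 70,"dp": [0,0,-125],"rotation": [0,0,-2.1]},
    {"fingers": 70,"dp": [0,0,-125],"rotation": [0,0,-2.1]},
    {"fingers": 70,"dp": [0,0,-125],"rotation": [0,0,-2.1]},
  ],
)

```text
clock: 8.6
eef_pos: [0.578, 0.2606, 0.0767]
eef_rot: [0.0, 0.717, 0.697, 0.001]
wrist_force: [0.3, 0.6, -0.2]
width: 0.0699
```

Run:
```python
from h import *
im=bot.snapshot('top')
o=bot.get_obs();print(o['eef_pos'],o['wrist_force'],R.from_quat(np.roll(o['eef_rot'],-1)).as_matrix()[:,0],o['clock'],o['q'])
cv2.imwrite('pics/t6.png',im); 
cv2.imwrite('pics/s6.png',bot.snapshot('side'))
```

```text
[0.57852892 0.26074838 0.07738041] [ 0.58749359 -0.43055158  0.25646189] [2.69957911e-02 9.99635111e-01 9.34049949e-04] 8.65 [ 3.13891498e-01  4.75651417e-01  1.59219452e+00 -6.21120904e-05
  1.07079924e+00  3.40921585e-01]
```

View pics/t6.png

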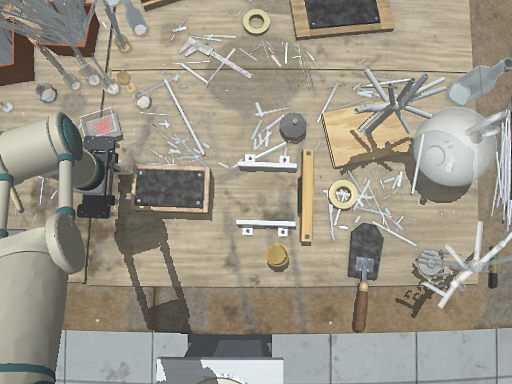

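View pics/s6.png

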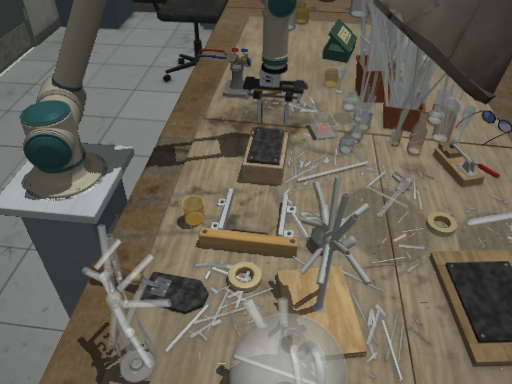

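Run:
```python
from m import *
t=cv2.imread('pics/t6.png')
print(block('top',t,(131,150,215,207)))
b=t[155:225,120:225]; cv2.imwrite('pics/t6z.png',cv2.resize(b,None,fx=7,fy=7,interpolation=2))
```

```text
(array([0.57036912, 0.12389999]), array([0.57071191, 0.12386558]), array([ 89.25069427, 167.03147888]), array([ 0.01017162, -0.99994827]), array([ 87.57512558, 160.71638896]), np.int32(2381))
```

View pics/t6z.png

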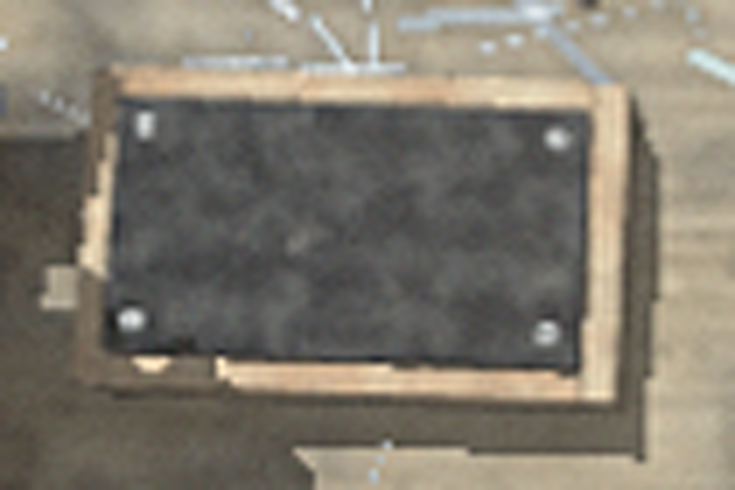

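Run:
```python
from blk import *
p=bot.camera_params('top')
P=toplane(p,(np.array([(146,124),(558,138),(547,332),(131,319)])+.5)/7-.5+[120,155],.07)
print(P,P.mean(0),(P[1]+P[2]-P[0]-P[3])/2)
```

```text
[[0.60855401 0.19505704]
 [0.60489685 0.05144734]
 [0.53738822 0.05356692]
 [0.54040754 0.19726364]] [0.57281165 0.12433373] [-0.00333824 -0.14365321]
```

Emit:
servo_tool(
  rows=[
    {"fingers": 70,"dp": [0,0,-20],"rotation": [0,0,0]},
    {"fingers": 70,"dp": [0,0,-30],"rotation": [0,0,0]},
    {"fingers": 70,"dp": [-0.5,-20,-30],"rotation": [0,0,0]},
    {"fingers": 70,"dp": [-1,-32,-30],"rotation": [0,0,0]},
    {"fingers": 70,"dp": [-1.3,-43,-30],"rotation": [0,0,0]},
    {"fingers": 70,"dp": [-1.6,-55,-30],"rotation": [0,0,0]},
    {"fingers": 70,"dp": [-2,-67,-30],"rotation": [0,0,0]},
    {"fingers": 70,"dp": [-2.3,-80,-30],"rotation": [0,0,0]},
  ],
)

```text
clock: 9.5
eef_pos: [0.5754, 0.1811, 0.0461]
eef_rot: [-0.001, 0.717, 0.697, 0.001]
wrist_force: [0.9, 4.8, -2.6]
width: 0.0699
```

Emit:
servo_tool(
  rows=[
    {"fingers": 70,"dp": [-0.1,-4,0],"rotation": [0,0,0]},
    {"fingers": 70,"dp": [-0.1,-5,0],"rotation": [0,0,0]},
    {"fingers": 70,"dp": [-0.1,-5,0],"rotation": [0,0,0]},
  ],
)

```text
clock: 9.8
eef_pos: [0.5752, 0.1757, 0.0461]
eef_rot: [0.0, 0.717, 0.697, 0.001]
wrist_force: [-0.2, 2.6, 0.6]
width: 0.0698
```

Run:
```python
from h import *
im=bot.snapshot('top')
o=bot.get_obs();print(o['eef_pos'],o['wrist_force'],R.from_quat(np.roll(o['eef_rot'],-1)).as_matrix()[:,0],o['clock'])
cv2.imwrite('pics/t7.png',im); cv2.imwrite('pics/t7z.png',cv2.resize(im[140:250,145:325],None,fx=4.4,fy=4.4,interpolation=2))
```

```text
[0.57520939 0.17573232 0.04603647] [8.73494486e-04 3.53418696e+00 2.19769894e+00] [2.73395123e-02 9.99626076e-01 5.10096324e-04] 9.85
```

View pics/t7z.png

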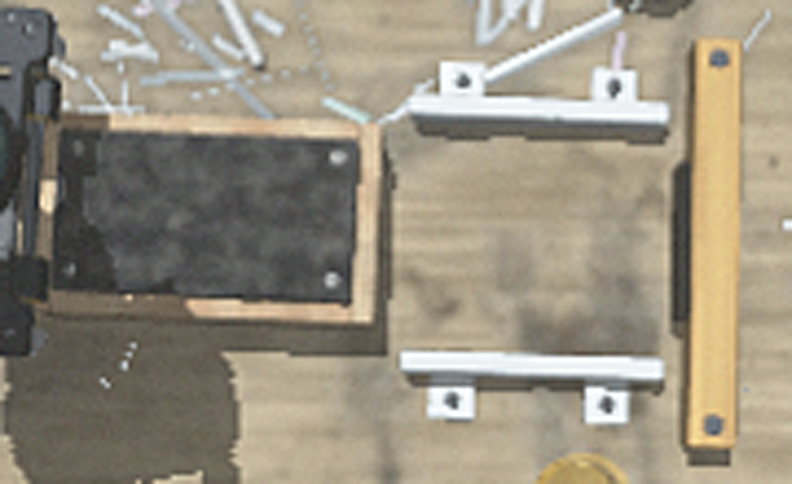

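```bash
cat > lb.py <<'E'
from h import *
p=bot.camera_params('top')
def g(pts,z,o=(145,140),s=4.4): return toplane(p,(np.array(pts)+.5)/s-.5+np.array(o),z)
F=g([(463,81),(614,87),(452,401),(607,404)],.005); B=g([(719,58),(713,425)],.04)
v=B[0]-B[1]; d=np.array([v[1],-v[0]]); d/=np.linalg.norm(d)
if __name__=='__main__': print(F,F.mean(0),B.mean(0),d,F.mean(0)-B.mean(0))
c0=F.mean(0)
mouth=c0-d*.0750   # feet centred on the rail
def lane(P): # lane x = (-d rotated)
    q=np.atleast_2d(P)-mouth; ex=np.array([d[1],-d[0]]) # ex = ey x z
    return np.c_[q@ex,q@d]
E
python3 - <<'E'
from lb import *
print(F,B,d,'mouth',mouth, 'feetlane',lane(F),'bar',lane(B))
P=g([(78,148),(337,157),(331,280),(69,270)],.07)
v=P[1]+P[2]-P[0]-P[3]
print(P,P.mean(0),lane(P.mean(0)), v[0]/v[1],d[0]/d[1])
E
```

```text
[[ 0.66064871 -0.07149126]
 [ 0.65812133 -0.16107251]
 [ 0.47191547 -0.06663813]
 [ 0.47082631 -0.15644751]] [[ 0.66840181 -0.21831555]
 [ 0.45825631 -0.21268222]] [-0.02679718 -0.99964089] mouth [ 0.56738774 -0.03893929] feetlane [[-0.09409978  0.03004116]
 [-0.09397383  0.11965796]
 [ 0.09469574  0.03024728]
 [ 0.09337787  0.1200536 ]] bar [[-0.10578457  0.17660495]
 [ 0.10443643  0.17660495]]
[[ 6.06623919e-01  1.41332519e-01]
 [ 6.02938941e-01 -1.69324235e-03]
 [ 5.34894381e-01  3.99254784e-04]
 [ 5.38943948e-01  1.43790837e-01]] [0.5708503  0.07095734] [[-0.00051639 -0.10994995]] 0.027004453344745327 0.026806804401826936
```

Emit:
servo_tool(
  rows=[
    {"fingers": 70,"dp": [-0.2,-8,0],"rotation": [0,0,0]},
    {"fingers": 70,"dp": [-0.5,-20,0],"rotation": [0,0,0]},
    {"fingers": 70,"dp": [-0.9,-32,0],"rotation": [0,0,0]},
    {"fingers": 70,"dp": [-1.2,-44,0],"rotation": [0,0,0]},
    {"fingers": 70,"dp": [-1.5,-56,0],"rotation": [0,0,0]},
    {"fingers": 70,"dp": [-1.8,-66,0],"rotation": [0,0,0]},
    {"fingers": 70,"dp": [-1.9,-70,0],"rotation": [0,0,0]},
    {"fingers": 70,"dp": [-1.9,-70,0],"rotation": [0,0,0]},
  ],
)

```text
clock: 10.65
eef_pos: [0.5734, 0.1056, 0.046]
eef_rot: [0.0, 0.717, 0.697, 0.001]
wrist_force: [0.0, 3.6, 2.4]
width: 0.0698
```

Run:
```python
from h import *
im=bot.snapshot('top')
o=bot.get_obs();print(o['eef_pos'],o['wrist_force'],R.from_quat(np.roll(o['eef_rot'],-1)).as_matrix()[:,0],o['clock'])
cv2.imwrite('pics/t8.png',im); cv2.imwrite('pics/t8z.png',cv2.resize(im[140:250,145:325],None,fx=4.4,fy=4.4,interpolation=2))
```

```text
[0.5733849  0.10554123 0.04600439] [-0.34213343  2.55996355  2.05083977] [2.71136057e-02 9.99632340e-01 1.91234163e-04] 10.7
```

View pics/t8z.png

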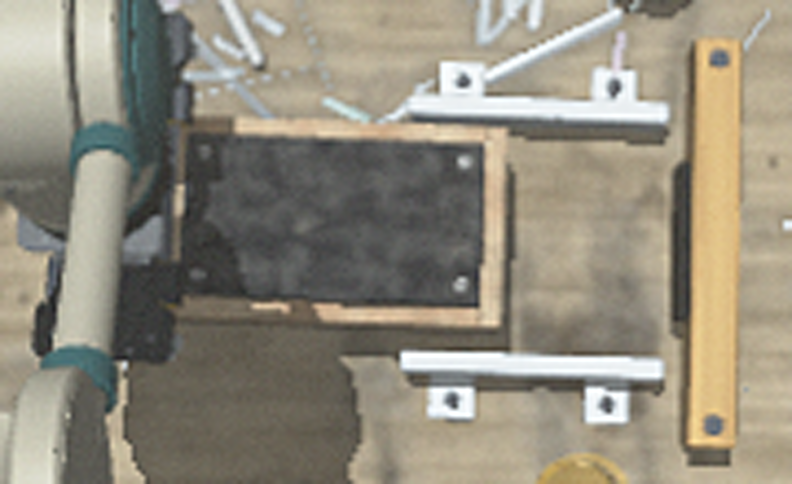

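Run:
```python
from lb import *
P=g([(205,152),(465,161),(461,284),(198,275)],.07)
v=P[1]+P[2]-P[0]-P[3]
print(P,P.mean(0),lane(P.mean(0)), v[0]/v[1],d[0]/d[1])
```

```text
[[ 0.6050219   0.07105361]
 [ 0.60143753 -0.07215699]
 [ 0.53337257 -0.07050867]
 [ 0.53691956  0.07302854]] [5.69187887e-01 3.54122269e-04] [[-0.00074654 -0.03932754]] 0.024869778867624558 0.026806804401826936
```

Emit:
servo_tool(
  rows=[
    {"fingers": 70,"dp": [-0.2,-8,0],"rotation": [0,0,0]},
    {"fingers": 70,"dp": [-0.5,-20,0],"rotation": [0,0,0]},
    {"fingers": 70,"dp": [-0.9,-34,0],"rotation": [0,0,0]},
    {"fingers": 70,"dp": [-1.3,-48,0],"rotation": [0,0,0]},
    {"fingers": 70,"dp": [-1.7,-62,0],"rotation": [0,0,0]},
    {"fingers": 70,"dp": [-2.1,-74,0],"rotation": [0,0,0]},
    {"fingers": 70,"dp": [-2.3,-85,0],"rotation": [0,0,0]},
    {"fingers": 70,"dp": [-2.3,-85,0],"rotation": [0,0,0]},
  ],
)

```text
clock: 11.5
eef_pos: [0.5708, 0.0195, 0.0458]
eef_rot: [0.0, 0.717, 0.697, -0.0]
wrist_force: [0.4, 0.7, 0.9]
width: 0.0701
```

Run:
```python
from h import *
im=bot.snapshot('top')
o=bot.get_obs();print(o['eef_pos'],o['wrist_force'],R.from_quat(np.roll(o['eef_rot'],-1)).as_matrix()[:,0],o['clock'])
cv2.imwrite('pics/t9.png',im); cv2.imwrite('pics/t9z.png',cv2.resize(im[140:250,145:325],None,fx=4.4,fy=4.4,interpolation=2))
im=bot.snapshot('side');cv2.imwrite('pics/s9.png',im); cv2.imwrite('pics/s9z.png',cv2.resize(im[115:265,180:320],None,fx=4,fy=4,interpolation=2))
```

```text
[0.57069223 0.01955889 0.04560728] [0.64113166 0.40271802 0.16153741] [ 0.02670044  0.99964241 -0.00146187] 11.55
```

View pics/t9z.png

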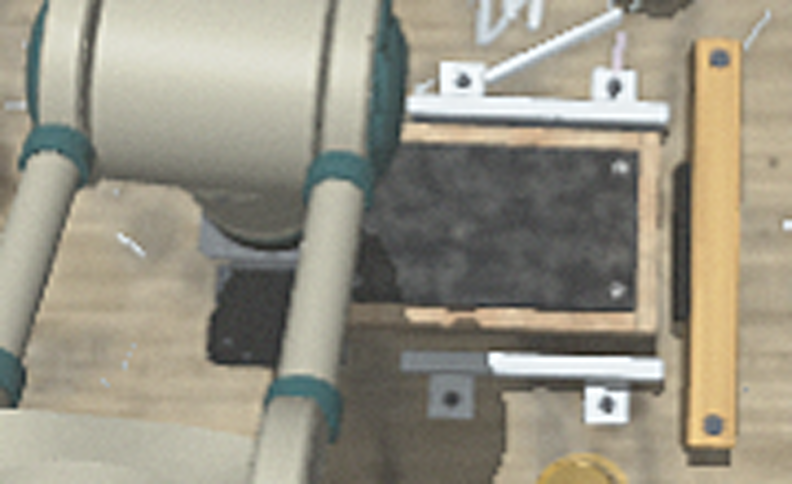

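View pics/s9z.png

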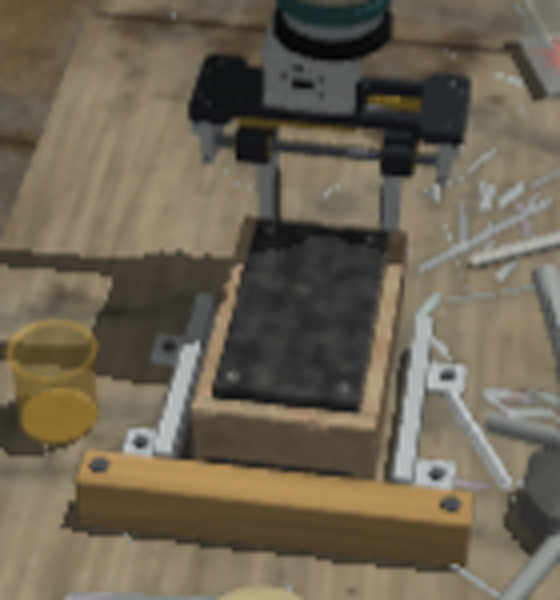

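Run:
```python
from lb import *
P=g([(621,166),(617,290)],.07)
L=lane(P); print(L,L.mean(0)-[0,.072], 'yaw rel',(L[0]-L[1]))
```

```text
[[-0.03538817  0.11842831]
 [ 0.03339944  0.11782727]] [-0.00099436  0.04612779] yaw rel [-0.06878761  0.00060104]
```

Emit:
servo_tool(
  rows=[
    {"fingers": 70,"dp": [-0.1,-4,0],"rotation": [0,0,0]},
    {"fingers": 70,"dp": [-0.2,-7,0],"rotation": [0,0,0]},
    {"fingers": 70,"dp": [-0.2,-9,0],"rotation": [0,0,0]},
    {"fingers": 70,"dp": [-0.3,-10,0],"rotation": [0,0,0]},
    {"fingers": 70,"dp": [-0.3,-11,0],"rotation": [0,0,0]},
  ],
)

```text
clock: 12.1
eef_pos: [0.5701, 0.0114, 0.0454]
eef_rot: [-0.001, 0.717, 0.697, 0.001]
wrist_force: [-0.1, 7.4, 2.1]
width: 0.0698
```

Emit:
servo_tool(
  rows=[
    {"fingers": 70,"dp": [0,-1,0],"rotation": [0,0,0]},
    {"fingers": 70,"dp": [0,-1.5,0],"rotation": [0,0,0]},
  ],
)

```text
clock: 12.3
eef_pos: [0.5701, 0.0099, 0.0454]
eef_rot: [-0.001, 0.717, 0.697, 0.001]
wrist_force: [-0.1, 7.4, 2.7]
width: 0.07
```

Emit:
servo_tool(
  rows=[
    {"fingers": 70,"dp": [0,-1,0],"rotation": [0,0,0]},
    {"fingers": 70,"dp": [0,-1.5,0],"rotation": [0,0,0]},
  ],
)

```text
clock: 12.5
eef_pos: [0.57, 0.0084, 0.0454]
eef_rot: [-0.001, 0.717, 0.697, 0.001]
wrist_force: [0.1, 7.1, 1.5]
width: 0.0702
```

Emit:
servo_tool(
  rows=[
    {"fingers": 70,"dp": [0,-1,0],"rotation": [0,0,0]},
    {"fingers": 70,"dp": [0,-1,0],"rotation": [0,0,0]},
  ],
)

```text
clock: 12.7
eef_pos: [0.57, 0.0073, 0.0454]
eef_rot: [-0.001, 0.717, 0.697, 0.001]
wrist_force: [-0.1, 7.5, 2.2]
width: 0.0703
```

Run:
```python
from h import *
im=bot.snapshot('top')
o=bot.get_obs();print(o['eef_pos'],o['wrist_force'],o['clock'])
cv2.imwrite('pics/t10.png',im); cv2.imwrite('pics/t10z.png',cv2.resize(im[140:250,145:325],None,fx=4.4,fy=4.4,interpolation=2))
im=bot.snapshot('side');cv2.imwrite('pics/s10.png',im); cv2.imwrite('pics/s10z.png',cv2.resize(im[115:265,180:320],None,fx=4,fy=4,interpolation=2))
```

```text
[0.57000733 0.00730368 0.04542066] [0.07672145 6.80223435 2.13630683] 12.75
```

View pics/t10z.png

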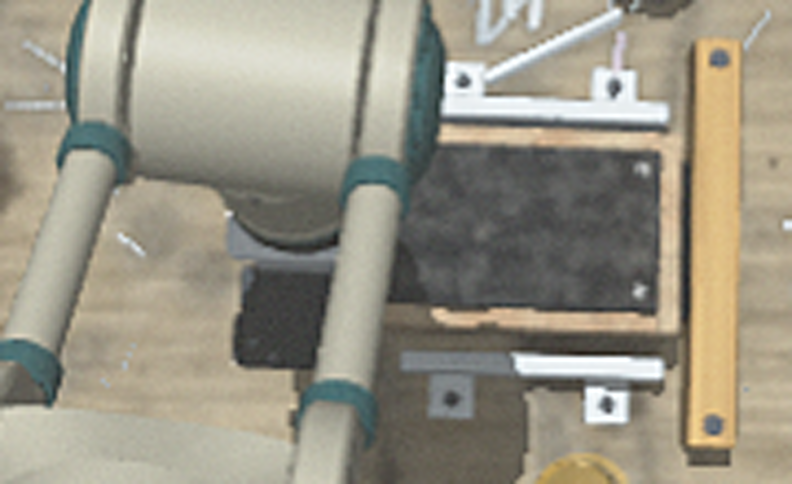

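View pics/s10z.png

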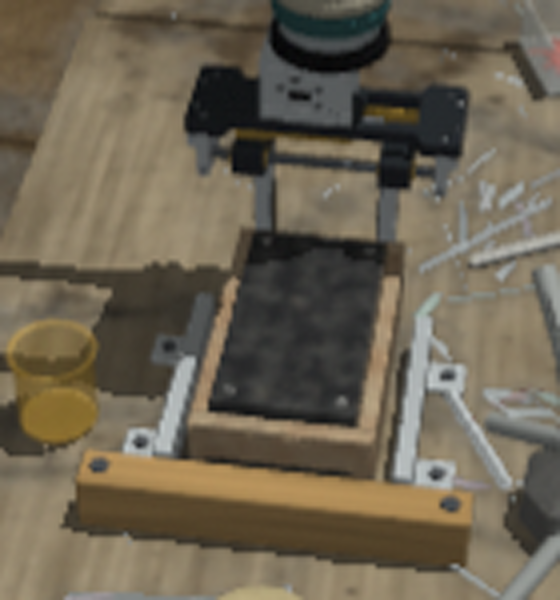

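Run:
```python
from lb import *
P=g([(643,169),(640,290)],.07)
L=lane(P); print(L,L.mean(0)-[0,.072], 'yaw rel',(L[0]-L[1]))
```

```text
[[-0.03417431  0.13064454]
 [ 0.03295299  0.13044372]] [-0.00061066  0.05854413] yaw rel [-0.06712729  0.00020082]
```

Emit:
servo_tool(
  rows=[
    {"fingers": 70,"dp": [0,-1,0],"rotation": [0,0,0]},
    {"fingers": 70,"dp": [0,-1,0],"rotation": [0,0,0]},
  ],
)

```text
clock: 13.0
eef_pos: [0.57, 0.0063, 0.0454]
eef_rot: [-0.001, 0.717, 0.697, 0.001]
wrist_force: [-1.0, 6.8, 1.6]
width: 0.0699
```

Emit:
servo_tool(
  rows=[
    {"fingers": 70,"dp": [0,-0.7,0],"rotation": [0,0,0]},
    {"fingers": 70,"dp": [0,-0.7,0],"rotation": [0,0,0]},
  ],
)

```text
clock: 13.2
eef_pos: [0.57, 0.0061, 0.0454]
eef_rot: [-0.001, 0.717, 0.697, 0.001]
wrist_force: [0.5, 8.7, 2.0]
width: 0.0698
```

Emit:
servo_tool(
  rows=[
    {"fingers": 70,"dp": [0,-0.7,0],"rotation": [0,0,0]},
    {"fingers": 70,"dp": [0,-0.7,0],"rotation": [0,0,0]},
  ],
)

```text
clock: 13.4
eef_pos: [0.57, 0.0061, 0.0454]
eef_rot: [-0.002, 0.717, 0.697, 0.001]
wrist_force: [-0.1, 11.4, 2.2]
width: 0.0699
```

Firm against the pad (force rises, no motion). Backing straight off, then up.

Emit:
servo_tool(
  rows=[
    {"fingers": 70,"dp": [0,3,0],"rotation": [0,0,0]},
    {"fingers": 70,"dp": [0.3,12,0],"rotation": [0,0,0]},
    {"fingers": 70,"dp": [0.8,30,0],"rotation": [0,0,0]},
    {"fingers": 70,"dp": [1.6,60,10],"rotation": [0,0,0]},
    {"fingers": 70,"dp": [2.7,100,40],"rotation": [0,0,0]},
    {"fingers": 70,"dp": [3.8,140,70],"rotation": [0,0,0]},
    {"fingers": 70,"dp": [4,180,100],"rotation": [0,0,0]},
    {"fingers": 70,"dp": [4,200,130],"rotation": [0,0,0]},
  ],
)

```text
clock: 14.2
eef_pos: [0.5738, 0.2057, 0.1764]
eef_rot: [0.0, 0.716, 0.698, -0.0]
wrist_force: [1.3, 0.1, -0.4]
width: 0.0698
```

Run:
```python
from h import *
im=bot.snapshot('top')
o=bot.get_obs();print(o['eef_pos'],o['wrist_force'],o['clock'])
cv2.imwrite('pics/t11.png',im); cv2.imwrite('pics/t11z.png',cv2.resize(im[140:250,145:325],None,fx=4.4,fy=4.4,interpolation=2))
im=bot.snapshot('side');cv2.imwrite('pics/s11z.png',cv2.resize(im[115:265,180:320],None,fx=4,fy=4,interpolation=2))
```

```text
[0.57683416 0.20867184 0.18187182] [2.47241696 2.78215806 2.82008501] 14.25
```

View pics/t11z.png

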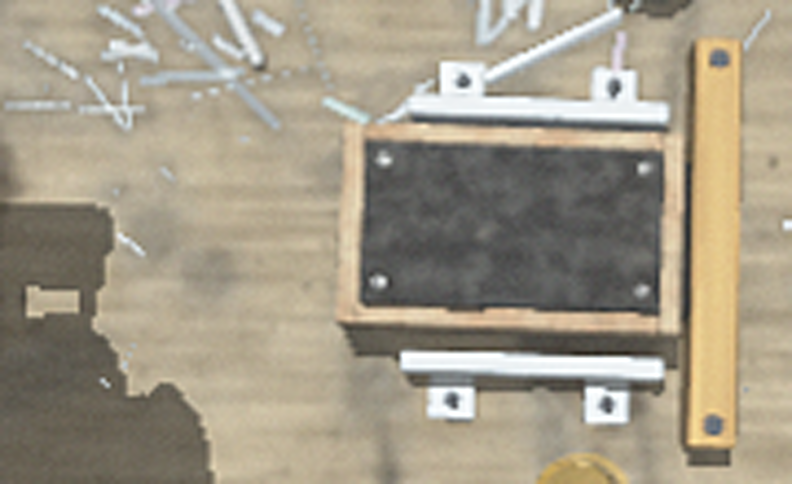

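View pics/s11z.png

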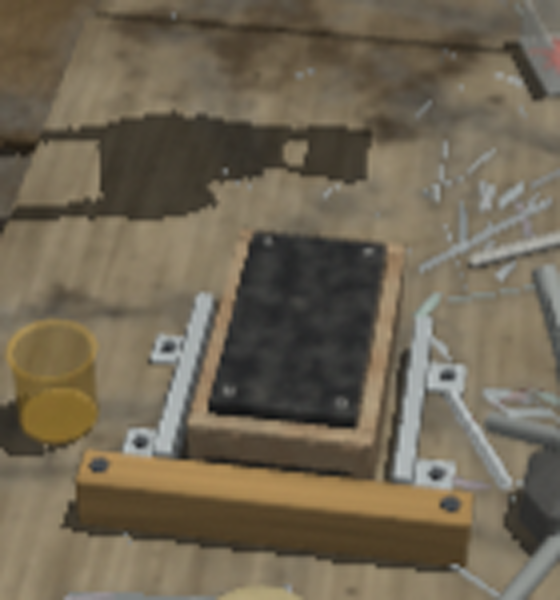

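Run:
```python
from lb import *
P=g([(384,158),(645,168),(642,290),(379,281)],.07)
L=lane(P); v=L[1]+L[2]-L[0]-L[3]; print(L.mean(0), v[0]/v[1])
```

```text
[-0.00091742  0.05966974] -0.00018788202752506567
```

Emit:
servo_tool(
  rows=[
    {"fingers": 70,"dp": [0,0,0],"rotation": [0,0,0]},
    {"fingers": 70,"dp": [0,0,0],"rotation": [0,0,0]},
    {"fingers": 70,"dp": [0,0,0],"rotation": [0,0,0]},
  ],
)

```text
clock: 14.6
eef_pos: [0.5734, 0.2014, 0.1736]
eef_rot: [-0.001, 0.717, 0.697, -0.002]
wrist_force: [0.8, -0.0, 0.2]
width: 0.0702
```

Run:
```python
from cell import bot
print(bot.sign_off())
```

```text
the job is handed in; nothing more can be done
None
```

The marver block is home in the lane with its leading end against the rubber pad. I handed the job in at about 14.6 s, with the arm backed well clear. `sign_off` gives no verdict, so the result is from my own checks.

**What I did:** the block started 23 mm to one side of the lane's centre line. With the fingers 70 mm apart, I pushed its long side to centre it and square it to the lane. I then pushed its rear end about 225 mm down the lane until it stopped moving and the wrist force rose from about 7 N to 11 N.

**Last checks:**

| Check (top camera, after backing off) | Measured | Allowed |
|---|---|---|
| Block centre, x in the lane | -0.9 mm | ±13 mm |
| Block centre, y in the lane | 59.7 mm | 55–64 mm |
| Angle to the lane | under 0.001 rad | below 0.14 rad |

- **Rails:** both pictures showed the block flat, with clear gaps to both rails.
- **Other objects:** I saw no sign that the jar, burner cap or tape had moved, but I did not measure them.
- **Disagreements:** none of my checks failed. The cameras agreed to within about 3 mm across the lane. Along it, the first side-view fix of the block was about 5 to 7 mm off the others, so I did not rely on it.

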